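# Put the welding respirator's flat battery on charge

## Task

The battery in the welding respirator's blower is flat and has to go on charge. Pinch its yellow snap tab fully in and, keeping it pressed, lift the battery straight out of the blower without yanking at the catch, levering against the plastic well or crushing the tab; then set it in the charger's free bay, tab towards the yellow mark, gently and fully home, so that the tab springs out again under the catch when you let go. Leave the charged battery and everything else on the bench where it is.

Things in the scene. Friction and masses are not known exactly. Their poses are not given: they have to be found in the camera images.
- battery: Flat battery: black block 92 (its x) x 50 (y) x 80 mm high, 0.3 to 0.45 kg, one red light on top. Origin: centre of its underside. Foot tapers in 3 mm over the lowest 7 mm. It starts in the blower's well, lowest 45 mm sunk in, 35 mm standing out. Yellow snap tab on its +y side; the -y wall (y = -25 mm) is the ribbed grip face. Pinch over tab and wall: 58 mm wide, 51 with the tab fully in.
- tab (a joint): How far the snap tab is pressed in along the battery's -y: 0 = sprung out, 0.007 m = fully in, on its stop. Its spring pushes back with 8 N at the start, 19 N fully in. It must be in by 6 mm to be sure to clear the blower's catch, and stay so for the first 25 mm of lift. It springs out by itself. Tab and battery take at most 35 N of squeeze per side.
- tab_pad (a point): Centre of the tab's yellow thumb pad face: 62 mm above the battery's origin, at y = +33 mm with the tab out, +26 mm fully in. The pad is 30 mm wide (x) and 22 mm high. The tab's lip, further down (22 to 32 mm above the battery's origin), juts 6 mm out of the wall and hooks under the catch.
- blower: Respirator blower, fixed: light grey plastic box 220 x 170 mm in a steel bracket, flat top face 75 mm above the bench. Origin: at bench height under the centre of its battery well; axes as the seated battery's (+y = latch side, yellow mark on the rim). A round dark filter cap (46 mm radius, centred at x = +103 mm) stands 12 mm above the top face.
- blower_bay (a point): Centre of the floor of the blower's battery well, 30 mm above the bench. The well is 94 x 52 mm and 45 mm deep: the battery has 1 mm of play on each side, so a grip that closes off centre, or stays put while only the tab gives way, bears on the well's thin walls. Walls and catch break above 13 N in all (the battery's weight included). Catch ledge on +y, 34 to 45 mm above this floor.
- bay_free: Free bay of the charger: grey module 124 x 112 mm, fixed, LED dark red. Origin: centre of its underside, 12 mm above the bench. +y is the latch side (yellow mark on the rim): the battery's tab goes there. Mouth 95 x 53 mm, 55 mm above the origin; 1.5 mm of play on each side of the battery.
- bay_free_floor (a point): Centre of the floor of the free bay, 45 mm below its mouth: a battery fully home has its origin here and stands 35 mm out of the bay. Catch ledge on +y, 34 to 45 mm above this floor, under which the tab's lip springs out when the battery is home and let go.
- bay_taken: The charger's other bay, same module, LED green, holding the charged battery; 122 mm from the free bay, on its +y or -y side. Origin: centre of the module's underside. Behind both bays (x = +77 to +135 mm) lies the charger's power unit, 58 mm high.
- spare: The charged battery, same shape as battery (four green lights), standing in the charger's other bay; loose in its bay, tab side +y. Origin: centre of its underside. Leave it alone.
- tip_jar: Small clear jar with a black cap, 36 mm across, 62 mm high, standing on the bench between blower and charger. Origin: centre of its underside.
- spray: Blue spray can, 53 mm across, 190 mm high, upright at the back of the bench. Origin: centre of its underside.
- chip_hammer: Chipping hammer lying on the bench, about 290 mm long, black grip. Origin: on the bench under the middle of its length.
- wire_brush: Wooden wire brush lying on the bench, 260 mm long, 30 mm high. Origin: on the bench under its middle.
- f_clamp: Steel F-clamp with a red handle lying on the bench, about 450 x 130 mm, 28 mm high. Origin: on the bench under the middle of its bar.
- weld_coupon: Small welded steel T piece, 110 x 50 x 61 mm. Origin: centre of its underside.
- weld_magnet: Red magnetic welding square lying flat, 100 x 100 x 16 mm. Origin: underside.
Things that resemble listed ones, but are neither listed nor needed, are in the scene too. What is shaped like the battery but blue is not meant.

How it is judged:
By the outcome, as a careful person would: the job done as asked, in the order asked, and still so for the second after the job is handed in, with the robot touching nothing.
It also fails if it takes over 67 s, if anything falls off the work surface, if the arm or the gripper's body presses on something with over 40 N, if the wrist force passes 120 N, or if a joint passes its speed limit or range.

## Robot

A 6-joint arm with a two-finger parallel gripper is mounted at the origin on the work surface. World frame = base frame: x ahead of the robot, y to its left, z up, the work surface at z = 0. Lengths are in m, angles in rad, forces in N, time in s.
With the tool pointing down it reaches from about 0.15 to 0.775 m from the base axis. Payload 6.1 kg.
Tool frame: the origin (TCP) lies on the centre line of the jaws, within the pads' length; the fingertips stand 25 mm ahead of it and the grasp point (between the pads) lies 6 mm ahead of it; z points along the fingers, y is the line along which they close (so a half turn about z gives the same grasp; the last joint's range is limited). The gripper opens to 85 mm and grips with 20 to 120 N. Pads are 22 mm wide; open, the fingers measure 114 mm over their backs; the gripper's body (76 mm by 85 mm) begins 54 mm behind the grasp point. The pads swing forward as they close: fully open they stand 13 mm farther back than shut.
Start: joints at [1.195, 0.126, -0.04, 1.405, 0, 1.571], TCP at [0.193, 0.488, 0.256] pointing down, gripper open.
Joint ranges: [-2.72, 2.72], [-0.95, 1.95], [-1.27, 1.35], [-1.78, 2.02], [-1.46, 1.47], [-3.14, 3.14]. Speed limits (rad/s): [2.39, 2.39, 3.01, 3.14, 3.14, 3.14].

## Interface

Orientations are given as a rotation vector (axis times angle).
In Python, from station import status, vision, job gives the robot as it stands.
- The arm moves only by the shell command python3 -m creep 'ROWS'. ROWS is text: rows parted by semicolons, each of 5 numbers parted by spaces: the closure, from -1 (fully open) to 1 (shut), then the shift along the world's x, y, z in mm, then the turn about the world's z in rad. A call has 1 to 5 rows; each row is the pose to reach, as a shift and turn from the pose commanded when the call began; what a row does not reach only later rows make up. A row lasts 1/10 s, in which the tool goes at most 50 mm and 8.59 degrees, less where a joint would pass 70% of its speed; a pose out of reach is approached as far as the arm can. A call with a gripper value outside its range is refused whole. The fingers move at their own pace and stop on an object; the grip force is fixed at half the most. Time passes only in rows, so rows that repeat a pose let the fingers close. It gives the time, the measured TCP pose, the force, the opening and the grip force at its end, in the units of the state.
- status.observe(): the state, without advancing time (a new reading comes with each control period).
- vision.read_camera(name): name is "scene" or "top"; returns (picture, depth): 384x512x3 uint8, red, green, blue; 384x512 float32, m along the optical axis (not along the pixel's ray), 0 where there is no reading.
- vision.camera_params(name): a dict with "fx", "fy", "cx", "cy" (pixels), "D" ([k1, k2, p1, p2, k3] as OpenCV has them; the pictures are not rectified), "R" (3x3) and "t" (3): a world point X has camera coordinates R X + t. Camera axes: x right, y down, z forward; pixel columns grow to the right and rows downward; lengths in m; the calibration is good to about 2 mm. A picture is of the moment at which its call begins. camera_params takes no time and is no camera call.
- job.close_job(): hands the job in; it is judged then, once.
The state is a dict: "time_s": time; "joint_pos": joint angles; "joint_velocities": joint speeds; "joint_efforts": joint torques, N m; "ee_pos": TCP position; "eef_rot": TCP orientation; "contact_force": force on the tool from outside, world axes, zero at the start; "ft_torque": the same for the moment, N m; "gripper_width": finger opening in m; "gripper_force": force on a finger pad.
Only numpy, scipy, OpenCV 4.12 (cv2) and the standard library are available. Lean on these libraries where they do the work, as an engineer would, in place of code of your own. Each camera call takes 0.05 s, during which the arm holds its last target. There are 200 camera calls.

## Working session

There is one attempt and no reset: what is moved stays moved. The work goes in short steps, Python scripts to look and compute and a shell command to move; the robot and the scene stay as the last step left them, time stands still between calls to the robot, and variables do not carry over. Pictures are saved under pics/ and viewed, at most 10 in all, crops included, and the job is handed in when it is done.

```bash
mkdir -p pics; ls; python3 - <<'E'
from station import status, vision
import numpy as np, cv2
s=status.observe(); print({k:np.round(v,3).tolist() for k,v in s.items()})
for n in ["scene","top"]:
    p,d=vision.read_camera(n); np.savez(f"{n}0.npz",p=p,d=d)
    cv2.imwrite(f"pics/{n}0.png",cv2.resize(p[:,:,::-1],(800,600),interpolation=cv2.INTER_CUBIC))
    c=vision.camera_params(n); print({k:np.round(v,4).tolist() for k,v in c.items()})
E
```

```text
pics
{'time_s': 0.0, 'joint_pos': [1.195, 0.126, -0.041, 1.405, -0.0, 1.571], 'joint_velocities': [-0.0, -0.0, -0.0, -0.003, -0.001, 0.002], 'joint_efforts': [-0.002, -43.591, 35.292, 0.017, -0.0, 0.0], 'ee_pos': [0.193, 0.488, 0.256], 'eef_rot': [-0.587, -3.086, 0.003], 'contact_force': [0.008, -0.783, 0.182], 'ft_torque': [-0.027, 0.016, -0.062], 'gripper_force': 0.0, 'gripper_width': 0.086}
{'fx': 385.1853, 'fy': 385.1853, 'cx': 255.0184, 'cy': 189.427, 'D': [-0.044, 0.0, 0.0, 0.0, 0.0], 'R': [[0.0877, 0.996, 0.0186], [0.7336, -0.052, -0.6776], [-0.6739, 0.0731, -0.7352]], 't': [-0.0524, -0.3056, 1.5194]}
{'fx': 367.6893, 'fy': 367.6893, 'cx': 248.3422, 'cy': 191.5924, 'D': [-0.0892, 0.0, 0.0, 0.0, 0.0], 'R': [[-0.0062, -1.0, -0.004], [-0.9949, 0.0065, -0.1008], [0.1008, 0.0033, -0.9949]], 't': [-0.0052, 0.5209, 1.2718]}
```

View pics/scene0.png

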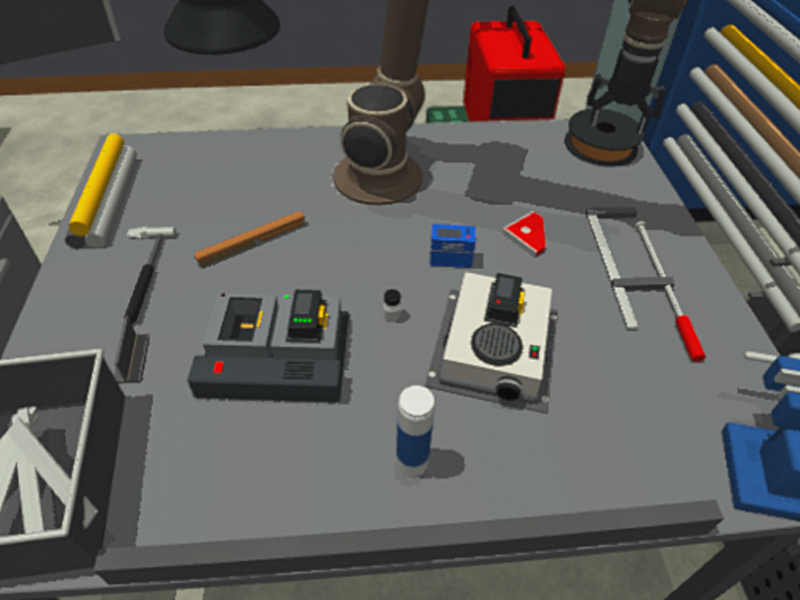

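View pics/top0.png

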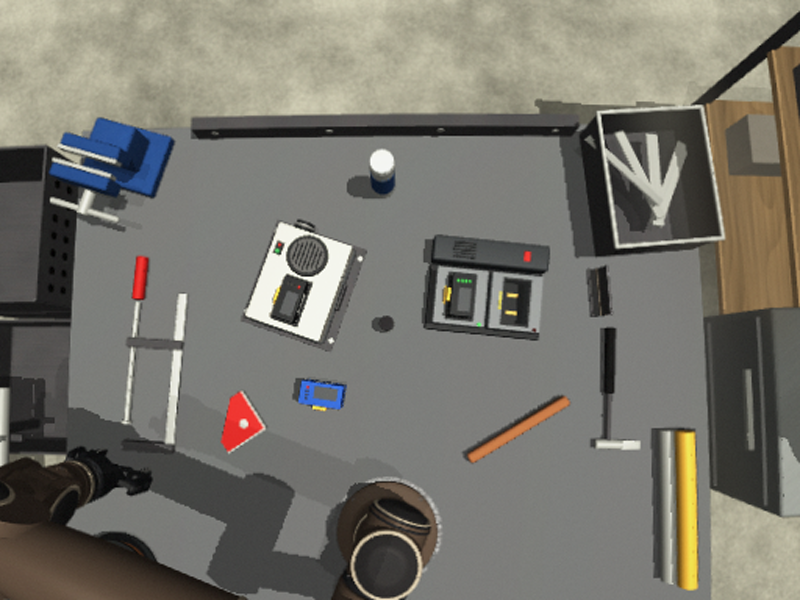

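The scene view shows the blower, with the flat battery (red light) at about (505,298), and the charger with its free bay at about (240,320). In the top view they are at (290,298) and (515,303), with the yellow tabs on the left (+y) and the jar at (383,323). Next I'll measure from depth and calibration.

```bash
cat > h.py <<'E'
import numpy as np, cv2
from station import status, vision
def cloud(n,d):
    c=vision.camera_params(n); K=np.array([[c["fx"],0,c["cx"]],[0,c["fy"],c["cy"]],[0,0,1.]])
    v,u=np.mgrid[:384,:512]; q=cv2.undistortPoints(np.stack([u,v],-1).reshape(-1,1,2).astype(np.float32),K,np.array(c["D"])).reshape(384,512,2)
    P=np.dstack([q*d[...,None],d])-np.array(c["t"]); return P@np.array(c["R"])
def plane(n,uv,z):
    c=vision.camera_params(n); K=np.array([[c["fx"],0,c["cx"]],[0,c["fy"],c["cy"]],[0,0,1.]]);R=np.array(c["R"]);t=np.array(c["t"])
    q=cv2.undistortPoints(np.array(uv,np.float32).reshape(-1,1,2),K,np.array(c["D"])).reshape(-1,2)
    r=np.c_[q,np.ones(len(q))]@R; o=-R.T@t
    return o+r*((z-o[2])/r[:,2])[:,None]
E
python3 - <<'E'
from h import *
for n in ["scene","top"]:
    f=np.load(n+"0.npz"); p,d=f["p"],f["d"]; W=cloud(n,d); ok=d>0
    x,y,z=W[...,0],W[...,1],W[...,2]
    print(n,"bench z",np.median(z[ok&(abs(x-.3)<.05)&(abs(y)<.05)]))
    for nm,(zz,tol,x0,x1,y0,y1) in dict(batt=(.110,.004,.3,.65,.1,.4),spare=(.102,.004,.3,.65,-.25,-.02),blowtop=(.075,.004,.3,.75,.05,.5),cap=(.087,.003,.3,.75,.05,.5),charger=(.067,.003,.3,.75,-.45,.05),punit=(.058,.004,.3,.75,-.45,.05),floor=(.022,.006,.4,.6,-.35,.05),jar=(.06,.006,.35,.55,-.05,.15)).items():
        m=ok&(abs(z-zz)<tol)&(x>x0)&(x<x1)&(y>y0)&(y<y1)
        k,l,s,c=cv2.connectedComponentsWithStats(m.astype(np.uint8))
        for i in np.argsort(-s[1:,4])[:2]+1:
            if s[i,4]<15: continue
            q=W[l==i]; r=cv2.minAreaRect((q[:,:2]*1000).astype(np.float32))
            print(nm,s[i].tolist(),"z",np.median(q[:,2]).round(4),"rect",np.round(r[0],1),np.round(r[1],1),round(r[2],1))
f=np.load("top0.npz");p=f["p"][:,:,::-1]
a=cv2.resize(p[140:225,155:235],(400,425),interpolation=cv2.INTER_CUBIC);b=cv2.resize(p[145:220,270:350],(400,375),interpolation=cv2.INTER_CUBIC)
b=cv2.copyMakeBorder(b,0,50,0,0,0);cv2.imwrite("pics/crop1.png",np.hstack([a,b]))
E
```

```text
scene bench z -0.0022574937091905333
batt [313, 175, 21, 25, 356] z 0.1079 rect [519.9 201.9] [48.8 93.7] 70.9
spare [185, 185, 21, 26, 392] z 0.1002 rect [ 526.2 -164.3] [49.7 93. ] 83.2
blowtop [283, 174, 70, 69, 1973] z 0.073 rect [561.  187.5] [170.4 224. ] 70.8
blowtop [277, 145, 27, 11, 198] z 0.0768 rect [318.7 138.4] [86.2 46.9] 82.8
cap [303, 207, 30, 23, 311] z 0.0854 rect [613.3 171.6] [78.5 78.5] 89.7
cap [312, 200, 18, 6, 29] z 0.087 rect [561.2 187.5] [48.9  4. ] 70.1
charger [130, 188, 47, 34, 667] z 0.0657 rect [ 512.8 -286. ] [114.2 128. ] 83.8
charger [174, 189, 44, 34, 569] z 0.0656 rect [ 527.  -164.7] [112.6 124.4] 83.4
punit [120, 228, 98, 20, 1416] z 0.0563 rect [ 625.9 -237.1] [260.  59.] 83.6
punit [246, 185, 11, 9, 75] z 0.0596 rect [468.9  -2. ] [30.2 31.1] 85.1
floor [146, 199, 19, 18, 239] z 0.0206 rect [ 492.9 -292.4] [41.7 69.9] 82.0
floor [246, 197, 11, 6, 31] z 0.0213 rect [480.4  -3. ] [30.9 14. ] 81.0
jar [246, 185, 11, 9, 79] z 0.0596 rect [468.9  -2. ] [30.2 31.1] 85.1
top bench z 2.0611948085001108e-05
batt [174, 176, 22, 30, 371] z 0.1101 rect [517.  203.1] [50.9 91.8] 70.2
spare [287, 174, 18, 29, 380] z 0.1025 rect [ 524.1 -165.2] [53.8 91.5] 83.6
blowtop [157, 142, 68, 76, 1932] z 0.0749 rect [559.5 188. ] [172.3 221.3] 70.7
blowtop [196, 244, 24, 11, 78] z 0.0771 rect [322.9 128.9] [76.7 31.2] 85.9
cap [183, 150, 27, 27, 395] z 0.0865 rect [613.5 169.2] [89.  87.3] 23.2
charger [313, 174, 34, 39, 583] z 0.0671 rect [ 510.5 -288.2] [111.1 124.7] 83.9
charger [277, 170, 36, 39, 558] z 0.0672 rect [ 523.8 -167.4] [112.4 124.4] 83.4
punit [277, 150, 75, 24, 1036] z 0.0582 rect [ 622.1 -238.1] [258.3  58.4] 83.7
punit [243, 202, 9, 10, 34] z 0.06 rect [466.8  -0.7] [26.1 31.9] 63.5
floor [322, 181, 14, 27, 303] z 0.0226 rect [ 512.3 -292.6] [42.8 92.1] 83.1
jar [243, 202, 9, 10, 66] z 0.0619 rect [466.1  -3.7] [27.5 31.2] 89.5
```

View pics/crop1.png

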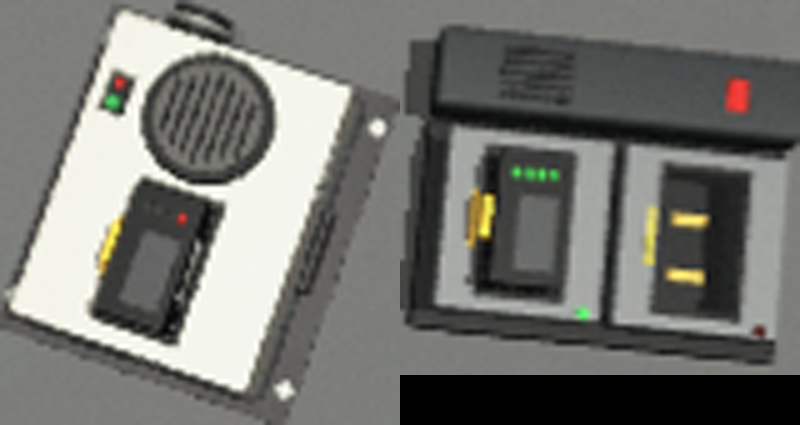

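The left crop shows the red-light battery with its tab on the left, and a fairly consistent bay pose. The right crop shows the empty bay with its yellow mark on the left (+y). Battery origin is about (518, 202.5) mm at yaw -0.336. The free bay is about (511.7, -287.2) mm at yaw -0.111.

I'll move above the battery and calibrate the closure on the way.

```bash
python3 -m creep '-0.5 37 -33 0 0.008; -0.5 74 -66 0 0.016; -0.5 111 -99 0 0.024; -0.5 148 -132 0 0.032; -0.5 180 -160 0 0.039'; python3 -m creep '-0.3 36 -30 0 0; -0.3 72 -60 0 0; -0.3 108 -91 0 0; -0.3 140 -118 0 0; -0.3 146 -122 0 0'; python3 -m creep '-0.2 0 0 0 0;-0.2 0 0 0 0;-0.2 0 0 0 0'
```

```text
time_s: 0.6
ee_pos: [0.3739, 0.3264, 0.256]
eef_rot: [-0.527, -3.097, 0.001]
contact_force: [0.5, 0.4, 0.2]
gripper_width: 0.0638
gripper_force: 0.0
time_s: 1.1
ee_pos: [0.5212, 0.2034, 0.2552]
eef_rot: [-0.534, -3.095, 0.002]
contact_force: [0.0, 0.6, 0.8]
gripper_width: 0.0554
gripper_force: 0.0
time_s: 1.4
ee_pos: [0.5177, 0.2073, 0.2564]
eef_rot: [-0.524, -3.097, -0.0]
contact_force: [0.8, 0.1, 0.4]
gripper_width: 0.0514
gripper_force: 0.0
```

```bash
python3 -m creep '-0.7 0 0 -40 0;-0.7 0 0 -80 0;-0.7 0 0 -100 0;-0.7 0 0 -100 0;-0.7 0 0 -100 0'; for i in 1 2 3; do python3 -m creep '-0.7 0 0 0 0' | sed -n 2,6p; done; python3 - <<'E'
from h import *
p,d=vision.read_camera("scene"); np.savez("s1.npz",p=p,d=d)
p2,d=vision.read_camera("top")
a=cv2.resize(p[130:250,260:380,::-1],(400,400),interpolation=cv2.INTER_CUBIC);b=cv2.resize(p2[120:240,140:260,::-1],(400,400),interpolation=cv2.INTER_CUBIC)
cv2.imwrite("pics/a1.png",np.hstack([a,b]))
E
```

```text
time_s: 1.9
ee_pos: [0.5181, 0.2072, 0.1571]
eef_rot: [0.524, 3.097, 0.0]
contact_force: [-0.5, 0.2, 0.4]
gripper_width: 0.0728
gripper_force: 0.0
ee_pos: [0.5192, 0.2072, 0.1583]
eef_rot: [0.525, 3.095, 0.002]
contact_force: [-0.3, 0.4, -0.1]
gripper_width: 0.0727
gripper_force: 0.0
ee_pos: [0.5194, 0.2069, 0.1581]
eef_rot: [0.525, 3.095, 0.002]
contact_force: [0.4, 0.6, -0.4]
gripper_width: 0.0728
gripper_force: 0.0
ee_pos: [0.5192, 0.2067, 0.1575]
eef_rot: [0.526, 3.095, 0.002]
contact_force: [0.6, 0.1, -0.3]
gripper_width: 0.0726
gripper_force: 0.0
```

View pics/a1.png

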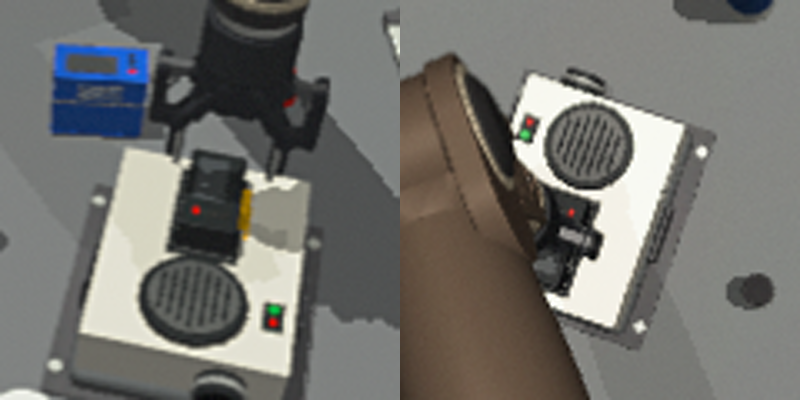

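The fingers straddle the battery: in the scene crop they are at x≈172 and x≈275, with the tab at (248,210). Descending.

```bash
python3 -m creep '-0.7 0 0 -25 0;-0.7 0 0 -45 0;-0.7 0 0 -55 0;-0.7 0 0 -55 0;-0.5 0 0 -55 0'; python3 -m creep '-0.42 0 0 0 0;-0.42 0 0 0 0;-0.42 0 0 0 0'
```

```text
time_s: 2.8
ee_pos: [0.5189, 0.2064, 0.1019]
eef_rot: [0.527, 3.097, 0.0]
contact_force: [0.5, 0.4, 0.3]
gripper_width: 0.0644
gripper_force: 0.0
time_s: 3.1
ee_pos: [0.5192, 0.2066, 0.1021]
eef_rot: [0.526, 3.096, 0.002]
contact_force: [-0.7, 0.3, 0.2]
gripper_width: 0.0605
gripper_force: 0.4
```

```bash
for i in 1; do python3 -m creep '-0.39 0 0 0 0;-0.39 0 0 0 0' | tail -5; done;  python3 -m creep '-0.37 0 0 0 0;-0.37 0 0 0 0' | tail -5
```

```text
ee_pos: [0.5193, 0.207, 0.102]
eef_rot: [0.526, 3.096, 0.003]
contact_force: [1.2, 3.1, 1.9]
gripper_width: 0.0596
gripper_force: 1.6
ee_pos: [0.5194, 0.2072, 0.102]
eef_rot: [0.526, 3.096, 0.003]
contact_force: [2.0, 4.8, 4.9]
gripper_width: 0.0583
gripper_force: 2.7
```

```bash
python3 -m creep '-0.37 0.4 1.1 1 0;-0.37 0.4 1.1 1 0' | tail -5;  python3 -m creep '-0.36 0 0 0 0;-0.36 0 0 0 0' | tail -5
```

```text
ee_pos: [0.5191, 0.2074, 0.1022]
eef_rot: [0.527, 3.097, -0.001]
contact_force: [2.4, 2.7, 1.2]
gripper_width: 0.0585
gripper_force: 1.5
ee_pos: [0.5192, 0.2075, 0.1023]
eef_rot: [0.527, 3.097, 0.0]
contact_force: [2.5, 3.0, 1.8]
gripper_width: 0.0579
gripper_force: 1.8
```

```bash
python3 -m creep '-0.35 0.2 0.6 0 0;-0.35 0.2 0.6 0 0' | tail -5;  python3 -m creep '-0.34 0 0 0 0;-0.34 0 0 0 0' | tail -5
```

```text
ee_pos: [0.5193, 0.2078, 0.1023]
eef_rot: [0.527, 3.097, -0.001]
contact_force: [2.4, 2.0, 2.1]
gripper_width: 0.0581
gripper_force: 3.5
ee_pos: [0.5193, 0.2078, 0.1024]
eef_rot: [0.527, 3.097, -0.001]
contact_force: [1.0, 1.1, 4.1]
gripper_width: 0.0574
gripper_force: 7.8
```

```bash
python3 -m creep '-0.34 0 0 0.8 0;-0.34 0 0 0.8 0' | tail -5;  python3 -m creep '-0.32 -0.1 -0.4 0.3 0;-0.32 -0.1 -0.4 0.3 0' | tail -5
```

```text
ee_pos: [0.5187, 0.2077, 0.1025]
eef_rot: [-0.526, -3.096, 0.002]
contact_force: [0.2, -0.0, -1.3]
gripper_width: 0.0569
gripper_force: 7.7
ee_pos: [0.5185, 0.2073, 0.1027]
eef_rot: [-0.526, -3.096, 0.002]
contact_force: [0.5, -1.4, -2.8]
gripper_width: 0.0566
gripper_force: 9.3
```

```bash
python3 -m creep '-0.30 -0.1 -0.2 0 0;-0.30 -0.1 -0.2 0 0' | tail -5;  python3 -m creep '-0.28 -0.1 -0.3 0.1 0;-0.28 -0.1 -0.3 0.1 0' | tail -5
```

```text
ee_pos: [0.5185, 0.207, 0.103]
eef_rot: [-0.527, -3.096, 0.002]
contact_force: [-1.0, -0.2, -3.2]
gripper_width: 0.0555
gripper_force: 10.7
ee_pos: [0.5187, 0.2071, 0.1032]
eef_rot: [-0.526, -3.097, 0.0]
contact_force: [-0.9, -1.1, -3.3]
gripper_width: 0.0548
gripper_force: 11.7
```

```bash
python3 -m creep '-0.26 -0.2 -0.6 0 0;-0.26 -0.2 -0.6 0 0' | tail -5;  python3 -m creep '-0.24 -0.1 -0.4 0 0;-0.24 -0.1 -0.4 0 0' | tail -5
```

```text
ee_pos: [0.5187, 0.2067, 0.1034]
eef_rot: [-0.526, -3.097, -0.001]
contact_force: [-1.3, 0.9, -1.7]
gripper_width: 0.0538
gripper_force: 12.7
ee_pos: [0.5186, 0.2063, 0.1036]
eef_rot: [-0.526, -3.097, -0.001]
contact_force: [-2.8, 0.4, -0.6]
gripper_width: 0.0528
gripper_force: 14.0
```

```bash
python3 -m creep '-0.22 -0.5 -0.2 0 0;-0.22 -0.5 -0.2 0 0' | tail -5;  python3 -m creep '-0.20 -0.3 -0.3 0 0;-0.20 -0.3 -0.3 0 0' | tail -5
```

```text
ee_pos: [0.5184, 0.206, 0.1037]
eef_rot: [0.526, 3.097, 0.0]
contact_force: [-1.2, -1.1, 0.2]
gripper_width: 0.0527
gripper_force: 15.4
ee_pos: [0.5183, 0.2057, 0.1039]
eef_rot: [0.526, 3.096, 0.001]
contact_force: [-0.5, -1.2, 3.1]
gripper_width: 0.0515
gripper_force: 16.8
```

```bash
python3 -m creep '-0.19 -0.1 -0.5 0.5 0;-0.19 -0.1 -0.5 0.5 0' | tail -5;  python3 -m creep '-0.18 0 -0.4 0 0;-0.18 0 -0.4 0 0' | tail -5
```

```text
ee_pos: [0.518, 0.2053, 0.104]
eef_rot: [0.527, 3.097, 0.001]
contact_force: [0.1, -0.1, -0.5]
gripper_width: 0.0511
gripper_force: 16.5
ee_pos: [0.518, 0.2051, 0.1041]
eef_rot: [0.526, 3.097, 0.002]
contact_force: [0.9, 1.5, -0.8]
gripper_width: 0.0508
gripper_force: 16.6
```

```bash
python3 -m creep '-0.17 -0.1 0.3 0 0;-0.17 -0.1 0.3 0 0' | tail -5;  python3 -m creep '-0.16 0 0 0 0;-0.16 0 0 0 0' | tail -5
```

```text
ee_pos: [0.518, 0.2051, 0.1042]
eef_rot: [0.526, 3.096, 0.0]
contact_force: [1.4, 0.3, 1.3]
gripper_width: 0.0501
gripper_force: 17.8
ee_pos: [0.5179, 0.2049, 0.1043]
eef_rot: [0.527, 3.097, -0.0]
contact_force: [0.2, -1.1, 2.0]
gripper_width: 0.0499
gripper_force: 18.9
```

```bash
python3 -m creep '-0.15 0 -0.2 0.3 0;-0.15 0 -0.2 0.3 0' | tail -5;  python3 -m creep '-0.15 0 0 0.3 0;-0.15 0 0 0.3 0' | tail -5
```

```text
ee_pos: [0.5178, 0.2048, 0.1043]
eef_rot: [0.527, 3.097, 0.0]
contact_force: [0.1, -0.9, 1.8]
gripper_width: 0.0495
gripper_force: 28.7
ee_pos: [0.5177, 0.2049, 0.1044]
eef_rot: [-0.527, -3.097, 0.0]
contact_force: [1.8, 0.9, -0.7]
gripper_width: 0.0496
gripper_force: 28.7
```

The tab is on its stop with the side forces balanced. Lifting gently.

```bash
python3 -m creep '-0.155 0 0 1 0;-0.155 0 0 2 0;-0.155 0 0 3 0' | tail -5;  python3 -m creep '-0.155 0 0 1.5 0;-0.155 0 0 3 0;-0.155 0 0 4 0' | tail -5
```

```text
ee_pos: [0.517, 0.2047, 0.107]
eef_rot: [-0.526, -3.096, 0.001]
contact_force: [0.2, -0.3, -4.3]
gripper_width: 0.0498
gripper_force: 28.5
ee_pos: [0.5176, 0.2049, 0.1117]
eef_rot: [-0.526, -3.097, -0.0]
contact_force: [0.0, 0.3, -4.0]
gripper_width: 0.0499
gripper_force: 28.5
```

```bash
python3 -m creep '-0.155 0 0 2 0;-0.155 0 0 4 0;-0.155 0 0 6 0;-0.155 0 0 8 0;-0.155 0 0 10 0' | tail -5;  python3 -m creep '-0.155 0 0 2 0;-0.155 0 0 4 0;-0.155 0 0 7 0;-0.155 0 0 10 0;-0.155 0 0 13 0' | tail -5;python3 -m creep '-0.155 0 0 3 0;-0.155 0 0 6 0;-0.155 0 0 10 0;-0.155 0 0 14 0;-0.155 0 0 18 0' | tail -5
```

```text
ee_pos: [0.5177, 0.2049, 0.1218]
eef_rot: [0.527, 3.097, 0.0]
contact_force: [-0.1, 0.1, -4.1]
gripper_width: 0.0497
gripper_force: 28.5
ee_pos: [0.5177, 0.2049, 0.1349]
eef_rot: [0.527, 3.097, 0.0]
contact_force: [0.0, 0.6, -3.7]
gripper_width: 0.0496
gripper_force: 28.5
ee_pos: [0.5177, 0.2049, 0.153]
eef_rot: [0.527, 3.097, 0.0]
contact_force: [0.3, -0.4, -4.0]
gripper_width: 0.0495
gripper_force: 28.5
```

```bash
python3 -m creep '-0.155 0 0 10 0;-0.155 0 0 22 0;-0.155 0 0 37 0;-0.155 0 0 50 0;-0.155 0 0 55 0'
```

```text
time_s: 9.7
ee_pos: [0.5184, 0.2051, 0.2099]
eef_rot: [0.526, 3.095, 0.002]
contact_force: [0.3, -0.3, -4.9]
gripper_width: 0.0497
gripper_force: 28.5
```

```bash
python3 -m creep '-0.155 0 -10 3 0.01;-0.155 0 -28 6 0.02;-0.155 0 -55 8 0.03;-0.155 0 -85 8 0.04;-0.155 0 -115 8 0.05' | tail -5; python3 -m creep '-0.155 0 -30 0 0.015;-0.155 0 -60 0 0.03;-0.155 0 -90 0 0.045;-0.155 -1 -120 0 0.06;-0.155 -2 -150 0 0.075' | tail -5;python3 -m creep '-0.155 0 -30 0 0.015;-0.155 0 -60 0 0.03;-0.155 -1 -90 0 0.045;-0.155 -1 -120 0 0.06;-0.155 -2 -145 0 0.07' | tail -5; python3 -m creep '-0.155 0 -25 0 0.01;-0.155 -1 -47 0 0.02;-0.155 -1 -65 0 0.026;-0.155 -2 -76 0 0.0315;-0.155 -2 -80.5 0 0.0315' | tail -5; python3 -m creep '-0.155 0 0 0 0;-0.155 0 0 0 0;-0.155 0 0 0 0'; python3 - <<'E'
from h import *
p,d=vision.read_camera("scene"); p2,d2=vision.read_camera("top"); np.savez("s2.npz",p=p,d=d,p2=p2,d2=d2)
a=cv2.resize(p[120:270,100:250,::-1],(400,400),interpolation=cv2.INTER_CUBIC);b=cv2.resize(p2[110:260,250:400,::-1],(400,400),interpolation=cv2.INTER_CUBIC)
cv2.imwrite("pics/a2.png",np.hstack([a,b]))
E
```

```text
ee_pos: [0.5172, 0.0883, 0.2151]
eef_rot: [-0.447, -3.109, 0.001]
contact_force: [0.5, 0.1, -5.7]
gripper_width: 0.0496
gripper_force: 28.5
ee_pos: [0.5149, -0.0619, 0.2151]
eef_rot: [-0.331, -3.123, 0.0]
contact_force: [0.3, 0.2, -4.4]
gripper_width: 0.0497
gripper_force: 28.5
ee_pos: [0.5128, -0.2071, 0.215]
eef_rot: [-0.223, -3.133, 0.0]
contact_force: [0.1, -0.3, -4.4]
gripper_width: 0.0494
gripper_force: 28.5
ee_pos: [0.511, -0.2867, 0.2151]
eef_rot: [-0.175, -3.136, -0.001]
contact_force: [1.5, 1.1, -4.3]
gripper_width: 0.0496
gripper_force: 28.5
time_s: 12.0
ee_pos: [0.5117, -0.2849, 0.2157]
eef_rot: [0.172, 3.137, 0.0]
contact_force: [0.7, -0.0, -4.4]
gripper_width: 0.0494
gripper_force: 28.5
```

View pics/a2.png

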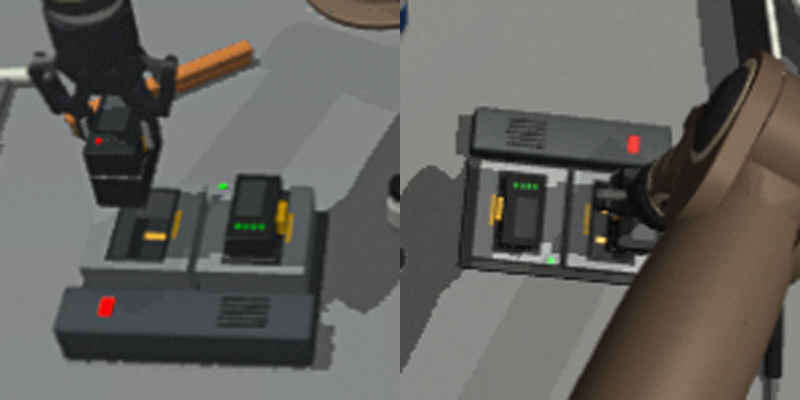

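The held battery is above the free bay: in the scene crop the battery is at (120,160) and the bay mouth at (150,225). The tab points towards the yellow mark. I'll check the offset with the scene depth.

```bash
python3 - <<'E'
from h import *
f=np.load("s2.npz"); W=cloud("scene",f["d"]); p=f["p"].astype(int)
a=np.radians(-6.35); ex=np.array([np.cos(a),np.sin(a)]); ey=np.array([-ex[1],ex[0]])
def loc(q,c): r=q[...,:2]*1000-np.array(c); return r@ex, r@ey
def face(c,z0,z1,lab):
    u,v=loc(W,c); z=W[...,2]
    m=(abs(u-46)<8)&(abs(v)<40)&(z>z0)&(z<z1)&(p.max(2)<90)
    rows=[(v[r][m[r]].min(),v[r][m[r]].max()) for r in range(384) if m[r].sum()>6]
    rows=np.array(rows); print(lab,m.sum(),"u med",np.median(u[m]).round(2),"v range med",np.median(rows,0).round(2),"mid",np.median(rows.mean(1)).round(2),len(rows), "slope",np.degrees(np.polyfit(v[m],u[m],1)[0]).round(2) if m.sum()>9 else 0)
face((511.8,-285.3),.155,.205,"held (TCP frame)")
face((525.2,-164.8),.072,.096,"spare(cam pos)")
face((511.8+122*ey[0],-285.3+122*ey[1]),.072,.096,"spare vs TCP+122")
# charger modules outlines from same picture
z=W[...,2]
u,v=loc(W,(511.8,-285.3)); m=(abs(z-.0655)<.003)&(u>-75)&(u<75)&(v>-70)&(v<190)
print("module z pts u",np.percentile(u[m],[1,99]).round(1),"v",np.percentile(v[m],[1,99]).round(1), "min/max",v[m].min().round(1),v[m].max().round(1))
m=(z<.055)&(z>.01)&(abs(u)<47)&(abs(v)<30); print("hole v",np.percentile(v[m],[1,99]),"u",np.percentile(u[m],[1,99]))
E
```

```text
held (TCP frame) 258 u med 45.85 v range med [-22.67  25.07] mid 0.92 13 slope -1.07
spare(cam pos) 100 u med 45.44 v range med [-22.72  24.42] mid 0.83 5 slope -0.5
spare vs TCP+122 100 u med 45.43 v range med [-23.48  23.66] mid 0.07 5 slope -0.5
module z pts u [-60.2  63.4] v [-56.5 176.5] min/max -58.0 177.8
hole v [-29.07627469  12.36920578] u [-46.92548995  27.95834223]
```

```bash
python3 -m creep '-0.155 0.5 -1.1 -15 0;-0.155 0.5 -1.1 -35 0;-0.155 0.5 -1.1 -52 0;-0.155 0.5 -1.1 -62 0;-0.155 0.5 -1.1 -66 0'|tail -5; python3 -m creep '-0.155 0 0 -2 0;-0.155 0 0 -4 0;-0.155 0 0 -6 0;-0.155 0 0 -8 0;-0.155 0 0 -10 0'|tail -5; python3 -m creep '-0.155 0 0 -1 0;-0.155 0 0 -2 0;-0.155 0 0 -3 0;-0.155 0 0 -4 0'|tail -5
```

```text
ee_pos: [0.5118, -0.2862, 0.1485]
eef_rot: [-0.172, -3.135, -0.001]
contact_force: [-1.0, 0.1, -4.3]
gripper_width: 0.0496
gripper_force: 28.5
ee_pos: [0.5123, -0.2868, 0.1398]
eef_rot: [0.173, 3.136, -0.0]
contact_force: [-0.0, 0.4, -4.3]
gripper_width: 0.0494
gripper_force: 28.5
ee_pos: [0.5122, -0.2868, 0.1356]
eef_rot: [0.173, 3.137, -0.0]
contact_force: [0.2, -0.1, -4.0]
gripper_width: 0.05
gripper_force: 28.5
```

```bash
python3 -m creep '-0.155 0 0 -1 0;-0.155 0 0 -2 0;-0.155 0 0 -3 0;-0.155 0 0 -4 0;-0.155 0 0 -5 0'|tail -5; python3 -m creep '-0.155 0 0 -1 0;-0.155 0 0 -2 0;-0.155 0 0 -3 0;-0.155 0 0 -3 0'|tail -5
```

```text
ee_pos: [0.5122, -0.2868, 0.1305]
eef_rot: [-0.173, -3.137, 0.0]
contact_force: [-0.0, -0.8, -4.5]
gripper_width: 0.0494
gripper_force: 28.5
ee_pos: [0.5121, -0.2867, 0.1274]
eef_rot: [-0.173, -3.137, -0.0]
contact_force: [0.4, 0.9, -4.2]
gripper_width: 0.0498
gripper_force: 28.5
```

```bash
python3 -m creep '-0.155 0 0 -2 0;-0.155 0 0 -4 0;-0.155 0 0 -6 0;-0.155 0 0 -8 0;-0.155 0 0 -10 0'|tail -5; python3 -m creep '-0.155 0 0 -2 0;-0.155 0 0 -4 0;-0.155 0 0 -6 0;-0.155 0 0 -8 0;-0.155 0 0 -10 0'|tail -5
```

```text
ee_pos: [0.5121, -0.2867, 0.1174]
eef_rot: [-0.173, -3.137, -0.0]
contact_force: [-0.0, -0.9, -4.1]
gripper_width: 0.0495
gripper_force: 28.5
ee_pos: [0.5122, -0.2868, 0.1074]
eef_rot: [0.173, 3.137, -0.0]
contact_force: [0.4, 0.5, -4.0]
gripper_width: 0.0494
gripper_force: 28.5
```

```bash
python3 -m creep '-0.155 0 0 -2 0;-0.155 0 0 -4 0;-0.155 0 0 -6 0;-0.155 0 0 -8 0'|tail -5; python3 -m creep '-0.155 0 0 -1 0;-0.155 0 0 -1.5 0'|tail -5
```

```text
ee_pos: [0.5122, -0.2868, 0.0994]
eef_rot: [0.173, 3.137, -0.0]
contact_force: [0.1, 0.6, -4.6]
gripper_width: 0.05
gripper_force: 28.5
ee_pos: [0.5121, -0.2867, 0.0979]
eef_rot: [-0.173, -3.137, -0.0]
contact_force: [0.8, 0.4, -3.7]
gripper_width: 0.0495
gripper_force: 28.5
```

```bash
for i in 1 2; do python3 -m creep '-0.155 0 0 -0.5 0;-0.155 0 0 -1 0'|grep -E 'pos|contact'; done
```

```text
ee_pos: [0.5123, -0.2868, 0.0972]
contact_force: [0.2, 0.7, -4.0]
ee_pos: [0.5123, -0.2868, 0.0964]
contact_force: [-0.6, -0.3, 1.3]
```

```bash
python3 -m creep '-0.155 0 0 -0.6 0;-0.155 0 0 -0.6 0'|grep -E 'pos|contact'; python3 -m creep '-0.155 0 0 -0.4 0;-0.155 0 0 -0.4 0'|grep -E 'pos|contact'
```

```text
ee_pos: [0.5123, -0.2868, 0.0963]
contact_force: [-3.0, 1.7, 3.7]
ee_pos: [0.5122, -0.2868, 0.0963]
contact_force: [-4.0, 1.9, 7.8]
```

```bash
python3 -m creep '-0.2 0.1 0.8 -0.2 0;-0.26 0.2 2 -0.4 0;-0.32 0.3 3 -0.6 0;-0.4 0.4 3.5 -0.8 0;-0.5 0.4 3.5 -0.8 0'|tail -5; python3 -m creep '-0.6 0 0 0 0;-0.7 0 0 0 0;-0.7 0 0 0 0'|tail -5
```

```text
ee_pos: [0.5127, -0.283, 0.094]
eef_rot: [0.173, 3.137, 0.001]
contact_force: [0.4, 0.8, -0.5]
gripper_width: 0.0643
gripper_force: 0.0
ee_pos: [0.5126, -0.2832, 0.0942]
eef_rot: [0.173, 3.137, 0.0]
contact_force: [0.3, 1.3, 0.4]
gripper_width: 0.0725
gripper_force: 0.0
```

Released, nothing touching. Next I'll go straight up, clear the view and check.

```bash
python3 -m creep '-0.7 0 0 8 0;-0.7 0 0 25 0;-0.7 0 0 60 0;-0.7 0 0 100 0;-0.7 0 0 140 0'|tail -5; python3 -m creep '-0.7 -30 20 10 0;-0.7 -70 50 20 0;-0.7 -110 80 30 0;-0.7 -150 120 30 0;-0.7 -190 150 30 0'|tail -5; python3 - <<'E'
from h import *
p,d=vision.read_camera("scene"); p2,d2=vision.read_camera("top"); np.savez("s3.npz",p=p,d=d,p2=p2,d2=d2)
a=cv2.resize(p[150:270,110:230,::-1],(400,400),interpolation=cv2.INTER_CUBIC);b=cv2.resize(p2[130:230,260:360,::-1],(400,400),interpolation=cv2.INTER_CUBIC)
cv2.imwrite("pics/a3.png",np.hstack([a,b]))
for n,d in(("scene",d),("top",d2)):
    W=cloud(n,d);x,y,z=W[...,0],W[...,1],W[...,2]
    for y0,y1 in((-.33,-.25),(-.21,-.13)):
        m=(d>0)&(z>.094)&(z<.11)&(x>.45)&(x<.58)&(y>y0)&(y<y1); q=W[m]
        print(n,m.sum(),"top z",np.median(q[:,2]).round(4),np.round(cv2.minAreaRect((q[:,:2]*1000).astype(np.float32)),1) if 0 else [np.round(t,1) for t in cv2.minAreaRect((q[:,:2]*1000).astype(np.float32))])
E
```

```text
ee_pos: [0.5123, -0.2831, 0.2362]
eef_rot: [0.173, 3.137, 0.0]
contact_force: [0.1, -0.4, -0.3]
gripper_width: 0.0725
gripper_force: 0.0
ee_pos: [0.3279, -0.1374, 0.2652]
eef_rot: [0.174, 3.135, -0.0]
contact_force: [-0.1, 0.4, 0.1]
gripper_width: 0.0728
gripper_force: 0.0
scene 464 top z 0.1002 [array([ 514.8, -284.2]), array([59.7, 94.6]), np.float64(80.8)]
scene 471 top z 0.0999 [array([ 526.3, -160.9]), array([57.1, 94.6]), np.float64(83.7)]
top 410 top z 0.1024 [array([ 511.4, -285.1]), array([55.6, 92.2]), np.float64(82.9)]
top 427 top z 0.1021 [array([ 524.2, -163.6]), array([57.9, 92.5]), np.float64(83.2)]
```

View pics/a3.png

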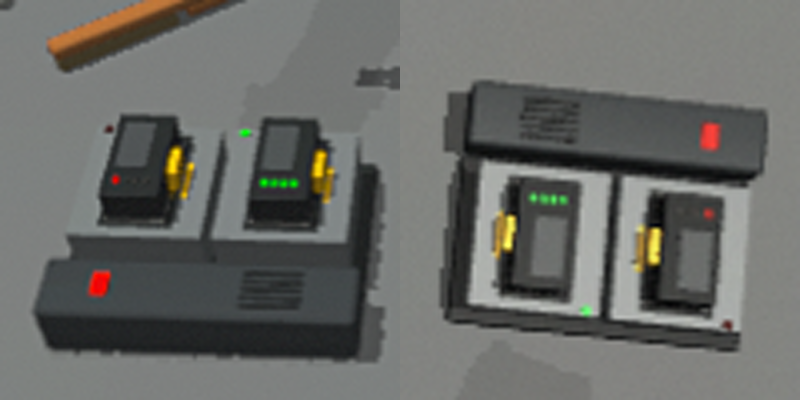

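The red-light battery sits in the free bay (about (140,170) left, (690,255) right) at the same height as the spare. Its tab is sprung out at the yellow mark, and the robot is clear. Handing in.

```bash
python3 -c "
from station import job; print(job.close_job())"
```

```text
the job is handed in; nothing more can be done
None
```

The flat battery is fully home in the charger's free bay with its tab sprung out at the yellow mark, nothing else on the bench was touched, and the job is handed in (the hand-in gave no verdict).

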